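# Find the rocking polish-tin lid and press it home

## Robot

A 6-joint arm with a two-finger parallel gripper is mounted at the origin on the work surface. World frame = base frame: x ahead of the robot, y to its left, z up, the work surface at z = 0. Lengths are in m, angles in rad, forces in N, time in s.
With the tool pointing down it reaches from about 0.35 to 0.775 m from the base axis. Payload 7.3 kg.
Tool frame: the origin (TCP) lies between the finger pads; the fingertips stand robot.tcp_to_tips ahead of it and the grasp point (between the pads) lies 2 mm behind it (robot.tcp_to_tips is the distance from the TCP to the fingertips, in m); y points along the fingers, x is the direction in which the jaws open and shut, and the axes are right-handed (so a half turn about y gives the same grasp; the last joint's range is limited). The gripper opens to 92 mm and grips with 3 to 60 N. Pads are 19 mm wide; open, the fingers measure 130 mm over their backs; the gripper's body (75 mm by 190 mm) begins 47 mm behind the grasp point.
Start: joints at [-1.251, 0.342, 1.524, -0, 1.275, -0.146], TCP at [0.236, -0.469, 0.244] pointing down, gripper open.
Joint ranges: [-2.53, 2.53], [-0.77, 2.02], [0.04, 2.7], [-1, 4.14], [0.28, 2.66], [-3.11, 3.11]. Speed limits (rad/s): [2.57, 2.57, 3.14, 3.14, 3.14, 3.14].

## Interface

Orientations are given as [roll, pitch, yaw] about the fixed x, y, z axes, in that order (R = Rz(yaw) Ry(pitch) Rx(roll)).
In Python, from cell import status, read_camera, get_calibration, robot gives the robot as it stands.
- The arm moves only by the shell command python3 -m creep 'ROWS' [FORCE]. ROWS is JSON, a list of rows, each an object of numbers: "dx", "dy", "dz": the shift along the tool's x, y, z in m; "rx", "ry", "rz": the turn, a rotation vector about the tool's x, y, z in rad; "gripper": the opening, from 0 (shut) to 1 (fully open). A call has 1 to 20 rows; each row is the pose to reach, as a shift and turn from the pose commanded when the call began, along the tool's axes at that moment; what a row does not reach only later rows make up. A row lasts 1/8 s, in which the tool goes at most 62.5 mm and 10.7 degrees, less where a joint would pass 70% of its speed; a pose out of reach is approached as far as the arm can. A call with a gripper value outside its range is refused whole. The fingers move at their own pace and stop on an object; FORCE is the grip in N (left out, the last holds). Time passes only in rows, so rows that repeat a pose let the fingers close. It gives the time, the measured TCP pose, the force and the opening at its end, in the units of the state.
- status.observe(): the state, without advancing time (a new reading comes with each control period).
- read_camera(name): name is "side" or "top"; returns (picture, depth): 480x640x3 uint8, red, green, blue; 480x640 float32, m along the optical axis (not along the pixel's ray), 0 where there is no reading.
- get_calibration(name): a dict with "fx", "fy", "cx", "cy" (pixels), "D" ([k1, k2, p1, p2, k3] as OpenCV has them; the pictures are not rectified), "xyz" and "rotation" of the camera in the world. Camera axes: x right, y down, z forward; pixel columns grow to the right and rows downward; lengths in m; the calibration is good to about 2 mm. A picture is of the moment at which its call begins. get_calibration takes no time and is no camera call.
- robot.hand_in(): hands the job in, once; it reports no verdict.
The state is a dict: "time": time; "qpos": joint angles; "qvel": joint speeds; "joint_efforts": joint torques, N m; "tool_pos": TCP position; "tool_rot": TCP orientation; "contact_force": force on the tool from outside, world axes, zero at the start; "torque": the same for the moment, N m; "opening": finger opening in m.
Only numpy, scipy, OpenCV 4.12 (cv2) and the standard library are available. Lean on these libraries where they do the work, as an engineer would, in place of code of your own. Each camera call takes 0.05 s, during which the arm holds its last target.

## Task

One of the four black polish tins in the open drawer has a lid that is not on properly. Press lightly near the rim of the lids, one at a time, until you feel the one that rocks; then press that lid on its centre until it sits fully home and level, and finish with the fingertips still pressing down on it. Only touch the lids, do not pull any up, and leave everything else where it is.

Things in the scene. Friction and masses are not known exactly. Their poses are not given: they have to be found in the camera images.
- unit: pine drawer unit, fixed; carcass 280 mm deep, 530 wide, 155 high; top drawer open toward the robot. Origin on the table under the middle of the drawer's open part; x into the carcass, y left. Open part is clear x -120 to +110, y -226 to +226 mm; floor z 78, side walls to z 128, front panel to 139. The tins are fixed in it, at least 92 mm apart centre to centre, 65 mm or more from carcass, lids 9 mm or more from the walls.
- lid_a_top (a point): black lid of a polish tin, flat disc 88 mm across with a skirt hiding the tin's side; all four alike. Point: centre of its upper face, 114 to 123 mm above the table (tins stand at differing heights, so height does not tell which is loose). z: the lid's upward normal, so the frame tips with the lid. Three of the lids are home: pressed, they stay put, level and solid.
- lid_b_top (a point): black lid of a polish tin, flat disc 88 mm across with a skirt hiding the tin's side; all four alike. Point: centre of its upper face, 114 to 123 mm above the table (tins stand at differing heights, so height does not tell which is loose). z: the lid's upward normal, so the frame tips with the lid. Loose lid: stands 4.5 mm proud, level; 1 to 5 N at 28 mm off centre tips it about 0.12 rad.
- lid_c_top (a point): black lid of a polish tin, flat disc 88 mm across with a skirt hiding the tin's side; all four alike. Point: centre of its upper face, 114 to 123 mm above the table (tins stand at differing heights, so height does not tell which is loose). z: the lid's upward normal, so the frame tips with the lid. Once released, a tipped lid springs level. Rim presses do not seat a lid.
- lid_d_top (a point): black lid of a polish tin, flat disc 88 mm across with a skirt hiding the tin's side; all four alike. Point: centre of its upper face, 114 to 123 mm above the table (tins stand at differing heights, so height does not tell which is loose). z: the lid's upward normal, so the frame tips with the lid. Seating: about 12 N on the centre moves a loose lid 4.5 mm down, then it stops solid and stays.
- dauber: small polish dauber, round 38 mm head, 22 mm high, with a 40 mm wooden stub handle toward its +y, loose in the drawer; origin under its head. Leave alone.
- bobbin: blue thread bobbin, 32 mm across, 30 mm high, standing loose in the drawer; origin under its centre. Leave alone.
- cream_jar: small amber jar with a black cap, 38 mm across, 48 mm high, standing loose in the drawer; origin under its centre. Leave alone.
- mug: red ceramic mug, 80 mm across, 92 mm high, on the table left of the unit; origin under its centre. Leave alone.
- brush: bristle shoe brush, 160 x 55 x 46 mm, bristles down on the table right of the unit; origin under its centre. Leave alone.

How it is judged:
On the way, in this order (a step that is already met when the one before it is completed fails the run):
1. the loose lid is pressed off-centre by the fingers and rocks (tips by more than 0.04 rad) (((angle between lid_a_top's own z axis and vertical above 0.04 rad and contact force between the fingers and lid_a above 0.2 N) or (angle between lid_b_top's own z axis and vertical above 0.04 rad and contact force between the fingers and lid_b above 0.2 N) or (angle between lid_c_top's own z axis and vertical above 0.04 rad and contact force between the fingers and lid_c above 0.2 N) or (angle between lid_d_top's own z axis and vertical above 0.04 rad and contact force between the fingers and lid_d above 0.2 N))), for 0.1 s.
2. the loose lid is pressed down level onto its seat (((distance of lid_a_top from where it was at the start of the episode between 0.0032 and 0.0075 m and angle between lid_a_top's own z axis and vertical below 0.03 rad) or (distance of lid_b_top from where it was at the start of the episode between 0.0032 and 0.0075 m and angle between lid_b_top's own z axis and vertical below 0.03 rad) or (distance of lid_c_top from where it was at the start of the episode between 0.0032 and 0.0075 m and angle between lid_c_top's own z axis and vertical below 0.03 rad) or (distance of lid_d_top from where it was at the start of the episode between 0.0032 and 0.0075 m and angle between lid_d_top's own z axis and vertical below 0.03 rad))), for 0.2 s.
At the end, for the whole second after the job is handed in: The loose lid has gone down at least 3.2 mm of its 4.5 mm, is level within 0.03 rad, and the fingers still press on it with more than 1 N and on no other lid; the other lids are within 2 mm and all loose things within 15 mm of where they began (((distance of lid_a_top from where it was at the start of the episode between 0.0032 and 0.0075 m and angle between lid_a_top's own z axis and vertical below 0.03 rad and contact force between the fingers and lid_a above 1 N and distance of each of lid_b_top, lid_c_top, lid_d_top from where it was at the start of the episode below 0.002 m and contact force between the fingers and lid_b below 0.5 N and contact force between the fingers and lid_c below 0.5 N and contact force between the fingers and lid_d below 0.5 N) or (distance of lid_b_top from where it was at the start of the episode between 0.0032 and 0.0075 m and angle between lid_b_top's own z axis and vertical below 0.03 rad and contact force between the fingers and lid_b above 1 N and distance of each of lid_a_top, lid_c_top, lid_d_top from where it was at the start of the episode below 0.002 m and contact force between the fingers and lid_a below 0.5 N and contact force between the fingers and lid_c below 0.5 N and contact force between the fingers and lid_d below 0.5 N) or (distance of lid_c_top from where it was at the start of the episode between 0.0032 and 0.0075 m and angle between lid_c_top's own z axis and vertical below 0.03 rad and contact force between the fingers and lid_c above 1 N and distance of each of lid_a_top, lid_b_top, lid_d_top from where it was at the start of the episode below 0.002 m and contact force between the fingers and lid_a below 0.5 N and contact force between the fingers and lid_b below 0.5 N and contact force between the fingers and lid_d below 0.5 N) or (distance of lid_d_top from where it was at the start of the episode between 0.0032 and 0.0075 m and angle between lid_d_top's own z axis and vertical below 0.03 rad and contact force between the fingers and lid_d above 1 N and distance of each of lid_a_top, lid_b_top, lid_c_top from where it was at the start of the episode below 0.002 m and contact force between the fingers and lid_a below 0.5 N and contact force between the fingers and lid_b below 0.5 N and contact force between the fingers and lid_c below 0.5 N)) and distance of each of dauber, bobbin, cream_jar, mug, brush from where it was at the start of the episode below 0.015 m); the arm keeps its last pose, push and grip.
It fails at once if a lid is lifted or pulled up (any lid more than 8 mm from where it began) (distance of any of lid_a_top, lid_b_top, lid_c_top, lid_d_top from where it was at the start of the episode above 0.008 m).
It fails at once if another thing is moved (more than 20 mm) or tipped over (distance of any of dauber, bobbin, cream_jar, mug, brush from where it was at the start of the episode above 0.02 m or angle between any of dauber, bobbin, cream_jar, mug, brush's own z axis and vertical above 0.5 rad).
It also fails if it takes over 54 s, if anything falls off the work surface, if the arm or the gripper's body presses on something with over 40 N, if the wrist force passes 120 N, or if a joint passes its speed limit or range.

## Working session

There is one attempt and no reset: what is moved stays moved. The work goes in short steps, Python scripts to look and compute and a shell command to move; the robot and the scene stay as the last step left them, time stands still between calls to the robot, and variables do not carry over. Pictures are saved under pics/ and viewed, and the job is handed in when it is done.

```bash
mkdir -p pics; ls
python3 - <<'E'
from cell import status, read_camera, get_calibration, robot
import cv2,numpy as np
print(status.observe()); print(robot.tcp_to_tips)
for n in("top","side"):
    p,d=read_camera(n); cv2.imwrite(f"pics/{n}0.png",p[:,:,::-1]); np.save(f"pics/{n}0.npy",d); np.save(f"pics/{n}0p.npy",p)
    print(get_calibration(n))
E
```

```text
pics
{'time': 0.0, 'qpos': array([-1.25100646e+00,  3.42698076e-01,  1.52502579e+00, -2.87498602e-05,
        1.27540989e+00, -1.46005670e-01]), 'qvel': array([-5.51449952e-04,  7.04479511e-05, -3.78416742e-04, -2.27803467e-04,
        1.00131595e-04,  1.86108311e-03]), 'joint_efforts': array([-4.11077126e-03, -4.31256652e+01, -2.44223177e+01,  7.13164313e-02,
        5.61437826e-02, -1.08575796e-04]), 'tool_pos': array([ 0.23568085, -0.46868922,  0.24305468]), 'tool_rot': array([-1.57059931e+00,  1.52870667e-03, -1.10499225e+00]), 'contact_force': array([-0.06659765,  0.23821894,  0.13153268]), 'torque': array([0.02270103, 0.03211503, 0.05852173]), 'opening': 0.09172147848243913}
0.017
{'fx': 530.1145768853305, 'fy': 530.1145768853305, 'cx': 316.05520461730885, 'cy': 241.4353844877912, 'D': array([-0.02915207,  0.        ,  0.        ,  0.        ,  0.        ]), 'xyz': array([ 0.3704185 , -0.00847285,  1.22590281]), 'rotation': array([-2.97704831,  0.00619832, -1.56533667])}
{'fx': 569.1333815808595, 'fy': 569.1333815808595, 'cx': 311.9317546299869, 'cy': 235.9284830311331, 'D': array([-0.05576053,  0.        ,  0.        ,  0.        ,  0.        ]), 'xyz': array([ 0.32554077, -1.07419096,  0.92324684]), 'rotation': array([-2.21329292,  0.00466861, -0.22698427])}
```

View pics/top0.png

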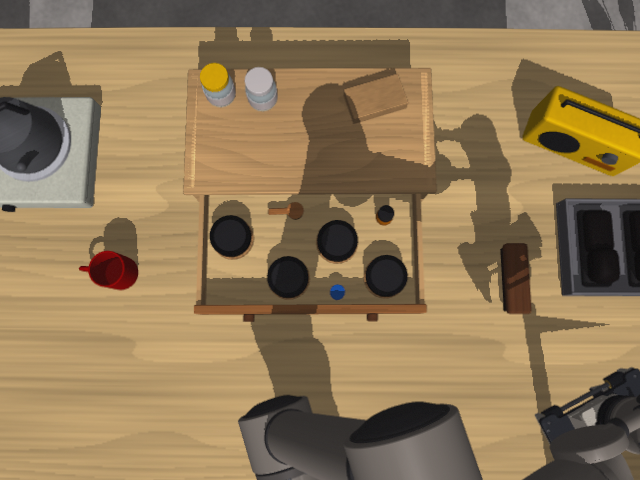

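View pics/side0.png

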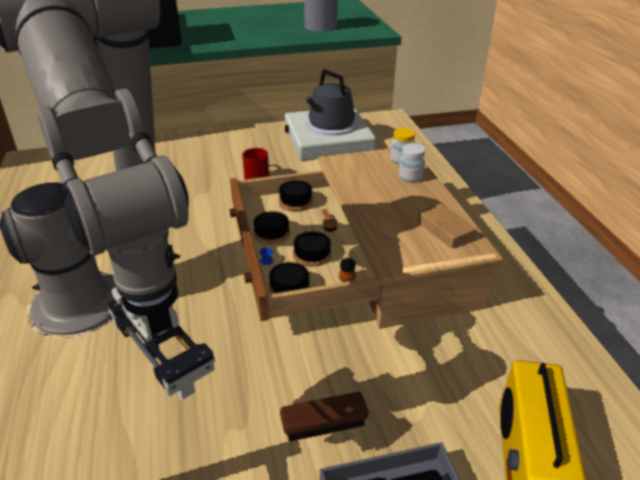

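The top view shows four black lids at about (231,236), (288,277), (337,240) and (386,275). The bobbin is at (337,292), the jar at (385,214) and the dauber at (290,210). The side view agrees with this.

```bash
cat > h.py <<'E'
import numpy as np,cv2
from scipy.spatial.transform import Rotation as R
from cell import get_calibration
def K(c): return np.array([[c['fx'],0,c['cx']],[0,c['fy'],c['cy']],[0,0,1]])
def unproj(n,uv,depth):
    c=get_calibration(n); q=cv2.undistortPoints(np.array(uv,float).reshape(-1,1,2),K(c),c['D']).reshape(-1,2)
    P=np.c_[q,np.ones(len(q))]*np.reshape(depth,(-1,1))
    return P@R.from_euler('xyz',c['rotation']).as_matrix().T+c['xyz']
def onplane(n,uv,z):
    c=get_calibration(n); a=unproj(n,uv,np.ones(len(np.reshape(uv,(-1,2)))))-c['xyz']
    return c['xyz']+a*((z-c['xyz'][2])/a[:,2])[:,None]
E
python3 - <<'E'
from h import *
for n,box in(("top",(195,195,430,305)),("side",(235,170,370,300))):
    p=np.load(f'pics/{n}0p.npy');d=np.load(f'pics/{n}0.npy')
    m=(p.max(2)<45).astype(np.uint8)
    x0,y0,x1,y1=box; mm=np.zeros_like(m);mm[y0:y1,x0:x1]=m[y0:y1,x0:x1]
    k,l,s,c=cv2.connectedComponentsWithStats(mm)
    for i in range(1,k):
        if s[i,4]<150: continue
        ys,xs=np.where((l==i)&(d>0))
        P=unproj(n,np.c_[xs,ys],d[ys,xs])
        zt=np.median(P[:,2]); t=P[abs(P[:,2]-zt)<.006]
        if len(t)==0: continue
        (cx,cy),r=cv2.minEnclosingCircle(t[:,:2].astype(np.float32))
        print(n,c[i].round(1),s[i,4],'zmed',zt.round(4),'mean',t[:,:2].mean(0).round(4),'circ',round(cx,4),round(cy,4),round(r,4), 'pl',onplane(n,[c[i]],.118).round(4)[0])
    # tall items
E
```

```text
top [385.4 213.1] 199 zmed 0.1261 mean [ 0.615  -0.1479] circ 0.6152 -0.1482 0.0169 pl [ 0.6163 -0.1485  0.118 ]
top [230.2 235.6] 1323 zmed 0.1228 mean [0.5657 0.1816] circ 0.5668 0.1816 0.044 pl [0.5661 0.1821 0.118 ]
top [336.8 240.2] 1294 zmed 0.1154 mean [ 0.5579 -0.0449] circ 0.5584 -0.0456 0.0436 pl [ 0.5571 -0.0445  0.118 ]
top [385.9 275.6] 1351 zmed 0.1175 mean [ 0.483  -0.1482] circ 0.4833 -0.149 0.0437 pl [ 0.4824 -0.1474  0.118 ]
top [287.6 276.8] 1331 zmed 0.1173 mean [0.4792 0.0588] circ 0.4797 0.0589 0.0437 pl [0.479  0.0587 0.118 ]
side [295.6 192.9] 690 zmed 0.1235 mean [0.5642 0.1752] circ 0.5639 0.1792 0.0455 pl [0.5646 0.1689 0.118 ]
side [270.7 225.7] 802 zmed 0.1182 mean [0.4772 0.051 ] circ 0.4775 0.0542 0.0438 pl [0.4762 0.0385 0.118 ]
side [312.  245.9] 900 zmed 0.1167 mean [ 0.5571 -0.0509] circ 0.5577 -0.0461 0.0466 pl [ 0.5555 -0.0626  0.118 ]
side [347.9 264.9] 152 zmed 0.127 mean [ 0.6151 -0.1538] circ 0.6159 -0.1522 0.0183 pl [ 0.6173 -0.1474  0.118 ]
side [288.1 277.2] 942 zmed 0.1193 mean [ 0.4815 -0.1551] circ 0.4823 -0.152 0.0439 pl [ 0.4807 -0.1576  0.118 ]
```

```bash
cat >> h.py <<'E'
def delta(x,y,z):
    from cell import status
    s=status.observe(); M=R.from_euler('xyz',s['tool_rot']).as_matrix()
    print('t',round(s['time'],2),'tcp',s['tool_pos'].round(4),'F',s['contact_force'].round(2),'T',s['torque'].round(3),'rot',s['tool_rot'].round(3),'open',round(s['opening'],4))
    print('dx dy dz',(M.T@(np.array([x,y,z])-s['tool_pos'])).round(4))
E
python3 -m creep '[{"dx":-0.03,"dz":0.06,"gripper":0},{"dx":-0.052,"dz":0.115,"gripper":0},{"dx":-0.074,"dz":0.168,"gripper":0},{"dx":-0.097,"dz":0.22,"gripper":0},{"dx":-0.12,"dz":0.272,"gripper":0},{"dx":-0.144,"dz":0.324,"gripper":0},{"dx":-0.165,"dz":0.37,"gripper":0},{"dx":-0.175,"dz":0.393,"gripper":0},{"dx":-0.175,"dz":0.393,"dy":0.04,"gripper":0},{"dx":-0.175,"dz":0.393,"dy":0.073,"gripper":0},{"dx":-0.175,"dz":0.393,"dy":0.073,"gripper":0},{"dx":-0.175,"dz":0.393,"dy":0.073,"gripper":0}]' 20
python3 - <<'E'
from h import *; delta(.508,-.136,.145)
from cell import read_camera
p,d=read_camera('top');cv2.imwrite('pics/t1.png',cv2.resize(p[180:320,190:440,::-1],None,fx=3,fy=3))
E
```

```text
t 0.1 tcp [ 0.2357 -0.4687  0.2431] F [ 0.18 -0.48  1.23] T [-0.012 -0.012 -0.07 ] rot [-1.571e+00  1.000e-03 -1.105e+00] open 0.0921
dx dy dz [-0.1749  0.0984  0.3927]invalid input at $[0]: expected keys dx, dy, dz, rx, ry, rz, gripper
```

View pics/t1.png

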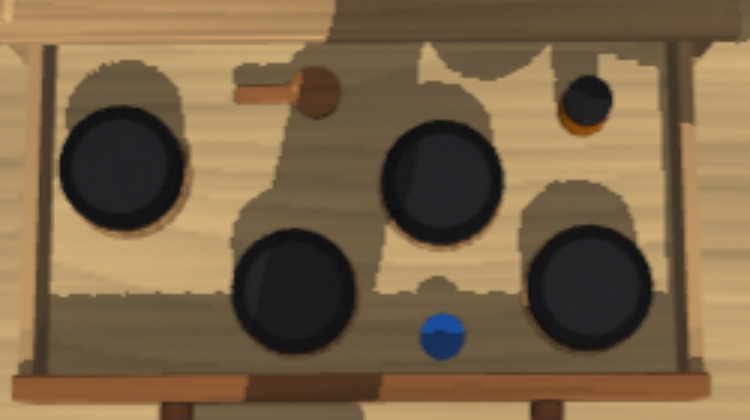

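The call was refused because every row needs all seven keys, so the arm did not move. In the crop the four lids are unobstructed.

```bash
python3 -m creep '[{"dx":-0.025,"dy":0,"dz":0.056,"rx":0,"ry":0,"rz":0,"gripper":0},{"dx":-0.05,"dy":0,"dz":0.112,"rx":0,"ry":0,"rz":0,"gripper":0},{"dx":-0.075,"dy":0,"dz":0.168,"rx":0,"ry":0,"rz":0,"gripper":0},{"dx":-0.1,"dy":0,"dz":0.224,"rx":0,"ry":0,"rz":0,"gripper":0},{"dx":-0.125,"dy":0,"dz":0.28,"rx":0,"ry":0,"rz":0,"gripper":0},{"dx":-0.15,"dy":0,"dz":0.336,"rx":0,"ry":0,"rz":0,"gripper":0},{"dx":-0.17,"dy":0,"dz":0.38,"rx":0,"ry":0,"rz":0,"gripper":0},{"dx":-0.175,"dy":0.0,"dz":0.393,"rx":0,"ry":0,"rz":0,"gripper":0},{"dx":-0.175,"dy":0.04,"dz":0.393,"rx":0,"ry":0,"rz":0,"gripper":0},{"dx":-0.175,"dy":0.073,"dz":0.393,"rx":0,"ry":0,"rz":0,"gripper":0},{"dx":-0.175,"dy":0.073,"dz":0.393,"rx":0,"ry":0,"rz":0,"gripper":0},{"dx":-0.175,"dy":0.073,"dz":0.393,"rx":0,"ry":0,"rz":0,"gripper":0}]' 20
python3 - <<'E'
from h import *; delta(.508,-.136,.145)
from cell import read_camera
p,d=read_camera('top');cv2.imwrite('pics/t2.png',cv2.resize(p[180:320,190:440,::-1],None,fx=3,fy=3))
p,d=read_camera('side');cv2.imwrite('pics/s2.png',cv2.resize(p[120:320,200:400,::-1],None,fx=3,fy=3))
E
```

```text
time: 1.65
tool_pos: [0.5088, -0.137, 0.1719]
tool_rot: [-1.57, -0.001, -1.106]
contact_force: [1.2, -0.5, 0.1]
opening: 0.0002
t 1.65 tcp [ 0.5088 -0.137   0.1719] F [ 1.18 -0.48  0.06] T [ 0.006 -0.003  0.035] rot [-1.570e+00 -1.000e-03 -1.106e+00] open 0.0002
dx dy dz [-0.0013  0.0269 -0.0003]
```

View pics/s2.png

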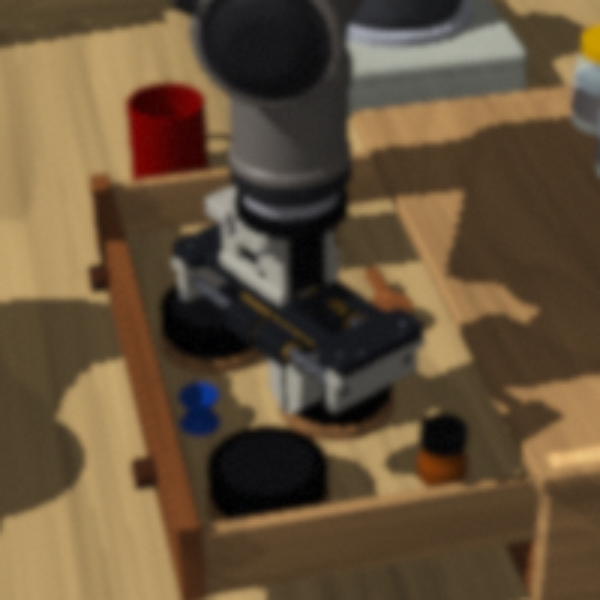

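The closed fingers hang above the near-right lid, clear of the jar and the bobbin. I'll lower them onto it.

```bash
python3 -m creep '[{"dx":0,"dy":0.02,"dz":0,"rx":0,"ry":0,"rz":0,"gripper":0},{"dx":0,"dy":0.031,"dz":0,"rx":0,"ry":0,"rz":0,"gripper":0},{"dx":0,"dy":0.033,"dz":0,"rx":0,"ry":0,"rz":0,"gripper":0},{"dx":0,"dy":0.033,"dz":0,"rx":0,"ry":0,"rz":0,"gripper":0}]'
for i in 1 2 3; do python3 -m creep '[{"dx":0,"dy":0.001,"dz":0,"rx":0,"ry":0,"rz":0,"gripper":0},{"dx":0,"dy":0.001,"dz":0,"rx":0,"ry":0,"rz":0,"gripper":0}]' | egrep 'pos|force'; done
```

```text
time: 2.25
tool_pos: [0.5087, -0.1364, 0.1382]
tool_rot: [-1.57, -0.001, -1.105]
contact_force: [0.1, -1.1, 0.9]
opening: 0.0006
tool_pos: [0.5085, -0.1363, 0.137]
contact_force: [0.3, -0.1, 0.0]
tool_pos: [0.5083, -0.1362, 0.1357]
contact_force: [0.2, -0.4, 0.2]
tool_pos: [0.5083, -0.1362, 0.1346]
contact_force: [0.2, 1.3, 0.6]
```

```bash
for i in 1 2; do python3 -m creep '[{"dx":0,"dy":0.001,"dz":0,"rx":0,"ry":0,"rz":0,"gripper":0},{"dx":0,"dy":0.001,"dz":0,"rx":0,"ry":0,"rz":0,"gripper":0}]' | egrep 'pos|force'; done
```

```text
tool_pos: [0.5085, -0.1362, 0.1342]
contact_force: [-1.9, 1.0, 4.8]
tool_pos: [0.5085, -0.1362, 0.134]
contact_force: [-4.3, 2.0, 11.3]
```

The height stopped changing (0.1342 to 0.1340) while the force rose to 11 N, so lid 4 is home. Lift and go to lid 3.

```bash
python3 -m creep '[{"dx":0,"dy":-0.02,"dz":0,"rx":0,"ry":0,"rz":0,"gripper":0},{"dx":0,"dy":-0.025,"dz":0,"rx":0,"ry":0,"rz":0,"gripper":0},{"dx":0,"dy":-0.025,"dz":0,"rx":0,"ry":0,"rz":0,"gripper":0}]'
python3 - <<'E'
from h import *; delta(.532,-.058,.138)
E
```

```text
time: 3.88
tool_pos: [0.5084, -0.1362, 0.1576]
tool_rot: [-1.571, -0.0, -1.105]
contact_force: [-0.5, -0.6, -0.0]
opening: 0.0007
t 3.88 tcp [ 0.5084 -0.1362  0.1576] F [-0.55 -0.64 -0.03] T [-0.016 -0.047  0.066] rot [-1.571 -0.    -1.105] open 0.0007
dx dy dz [-0.0593  0.0196  0.0562]
```

```bash
python3 -m creep '[{"dx":-0.03,"dy":0,"dz":0.028,"rx":0,"ry":0,"rz":0,"gripper":0},{"dx":-0.059,"dy":0,"dz":0.056,"rx":0,"ry":0,"rz":0,"gripper":0},{"dx":-0.059,"dy":0.01,"dz":0.056,"rx":0,"ry":0,"rz":0,"gripper":0},{"dx":-0.059,"dy":0.02,"dz":0.056,"rx":0,"ry":0,"rz":0,"gripper":0},{"dx":-0.059,"dy":0.02,"dz":0.056,"rx":0,"ry":0,"rz":0,"gripper":0}]'
for i in 1 2 3 4; do python3 -m creep '[{"dx":0,"dy":0.001,"dz":0,"rx":0,"ry":0,"rz":0,"gripper":0},{"dx":0,"dy":0.001,"dz":0,"rx":0,"ry":0,"rz":0,"gripper":0}]' | egrep 'pos|force'; done
```

```text
time: 4.5
tool_pos: [0.5309, -0.059, 0.1363]
tool_rot: [-1.573, 0.002, -1.106]
contact_force: [-0.5, -0.1, -0.5]
opening: 0.0005
tool_pos: [0.5319, -0.0589, 0.1369]
contact_force: [0.0, 0.0, 0.1]
tool_pos: [0.5319, -0.0584, 0.1358]
contact_force: [-0.6, -0.3, 0.3]
tool_pos: [0.5318, -0.0583, 0.1346]
contact_force: [0.0, -0.1, -0.1]
tool_pos: [0.5319, -0.0583, 0.1336]
contact_force: [-1.3, 0.1, 0.4]
```

```bash
for i in 1 2 3; do python3 -m creep '[{"dx":0,"dy":0.001,"dz":0,"rx":0,"ry":0,"rz":0,"gripper":0},{"dx":0,"dy":0.001,"dz":0,"rx":0,"ry":0,"rz":0,"gripper":0}]' | egrep 'pos|force'; done
```

```text
tool_pos: [0.5318, -0.0583, 0.1326]
contact_force: [0.2, 0.2, -0.2]
tool_pos: [0.5319, -0.0584, 0.132]
contact_force: [-1.0, 0.6, 3.5]
tool_pos: [0.5319, -0.0584, 0.1318]
contact_force: [-3.8, -0.3, 10.7]
```

Lid 3 is solid too (0.1320 to 0.1318 at 10.7 N). Lid 2 is next.

```bash
python3 -m creep '[{"dx":0,"dy":-0.02,"dz":0,"rx":0,"ry":0,"rz":0,"gripper":0},{"dx":0,"dy":-0.027,"dz":0,"rx":0,"ry":0,"rz":0,"gripper":0},{"dx":0,"dy":-0.027,"dz":0,"rx":0,"ry":0,"rz":0,"gripper":0}]'
python3 - <<'E'
from h import *; delta(.504,.0705,.138)
E
```

```text
time: 6.62
tool_pos: [0.5321, -0.0584, 0.1578]
tool_rot: [-1.57, -0.001, -1.105]
contact_force: [-0.5, -0.3, -0.0]
opening: 0.0004
t 6.62 tcp [ 0.5321 -0.0584  0.1578] F [-0.47 -0.32 -0.  ] T [ 0.    -0.016 -0.039] rot [-1.570e+00 -1.000e-03 -1.105e+00] open 0.0004
dx dy dz [-0.1278  0.0198  0.0328]
```

```bash
python3 -m creep '[{"dx":-0.045,"dy":0,"dz":0.011,"rx":0,"ry":0,"rz":0,"gripper":0},{"dx":-0.09,"dy":0,"dz":0.022,"rx":0,"ry":0,"rz":0,"gripper":0},{"dx":-0.128,"dy":0,"dz":0.033,"rx":0,"ry":0,"rz":0,"gripper":0},{"dx":-0.128,"dy":0.01,"dz":0.033,"rx":0,"ry":0,"rz":0,"gripper":0},{"dx":-0.128,"dy":0.019,"dz":0.033,"rx":0,"ry":0,"rz":0,"gripper":0},{"dx":-0.128,"dy":0.019,"dz":0.033,"rx":0,"ry":0,"rz":0,"gripper":0}]'
for i in 1 2 3 4; do python3 -m creep '[{"dx":0,"dy":0.001,"dz":0,"rx":0,"ry":0,"rz":0,"gripper":0},{"dx":0,"dy":0.001,"dz":0,"rx":0,"ry":0,"rz":0,"gripper":0}]' | egrep 'pos|force'; done
```

```text
time: 7.38
tool_pos: [0.5035, 0.0698, 0.1374]
tool_rot: [-1.573, 0.001, -1.106]
contact_force: [0.6, -0.1, -0.7]
opening: 0.0002
tool_pos: [0.5041, 0.0703, 0.1378]
contact_force: [-1.3, 0.0, 0.5]
tool_pos: [0.5039, 0.0708, 0.1368]
contact_force: [-0.0, -0.0, -0.1]
tool_pos: [0.5038, 0.0709, 0.1356]
contact_force: [-0.1, 0.1, -0.3]
tool_pos: [0.5038, 0.0709, 0.1346]
contact_force: [0.3, -0.3, 0.0]
```

```bash
for i in 1 2 ; do python3 -m creep '[{"dx":0,"dy":0.001,"dz":0,"rx":0,"ry":0,"rz":0,"gripper":0},{"dx":0,"dy":0.001,"dz":0,"rx":0,"ry":0,"rz":0,"gripper":0}]' | egrep 'pos|force'; done
```

```text
tool_pos: [0.504, 0.0709, 0.1338]
contact_force: [-0.6, 1.8, 0.8]
tool_pos: [0.5041, 0.0709, 0.1336]
contact_force: [-1.6, 0.8, 8.4]
```

Lid 2 is solid as well (8.4 N with about 0.2 mm of movement). Lid 1 remains and still has to be felt rocking.

```bash
python3 -m creep '[{"dx":0,"dy":-0.02,"dz":0,"rx":0,"ry":0,"rz":0,"gripper":0},{"dx":0,"dy":-0.027,"dz":0,"rx":0,"ry":0,"rz":0,"gripper":0},{"dx":0,"dy":-0.027,"dz":0,"rx":0,"ry":0,"rz":0,"gripper":0}]'
python3 - <<'E'
from h import *; delta(.541,.168,.144)
E
```

```text
time: 9.25
tool_pos: [0.504, 0.0708, 0.1599]
tool_rot: [-1.57, -0.0, -1.105]
contact_force: [-0.5, -0.2, 0.7]
opening: 0.0004
t 9.25 tcp [0.504  0.0708 0.1599] F [-0.48 -0.17  0.69] T [-0.039 -0.027  0.064] rot [-1.57  -0.    -1.105] open 0.0004
dx dy dz [-0.0702  0.0159  0.0766]
```

```bash
python3 -m creep '[{"dx":-0.035,"dy":0,"dz":0.038,"rx":0,"ry":0,"rz":0,"gripper":0},{"dx":-0.07,"dy":0,"dz":0.077,"rx":0,"ry":0,"rz":0,"gripper":0},{"dx":-0.07,"dy":0,"dz":0.077,"rx":0,"ry":0,"rz":0,"gripper":0},{"dx":-0.07,"dy":0.01,"dz":0.077,"rx":0,"ry":0,"rz":0,"gripper":0},{"dx":-0.07,"dy":0.016,"dz":0.077,"rx":0,"ry":0,"rz":0,"gripper":0},{"dx":-0.07,"dy":0.016,"dz":0.077,"rx":0,"ry":0,"rz":0,"gripper":0}]'
for i in 1 2 3 4 5 6; do python3 -m creep '[{"dx":0,"dy":0.001,"dz":0,"rx":0,"ry":0,"rz":0,"gripper":0},{"dx":0,"dy":0.001,"dz":0,"rx":0,"ry":0,"rz":0,"gripper":0}]' | egrep 'pos|force'; done
```

```text
time: 10.0
tool_pos: [0.5406, 0.167, 0.1428]
tool_rot: [-1.573, 0.0, -1.106]
contact_force: [-0.8, 0.1, 0.2]
opening: 0.0003
tool_pos: [0.5413, 0.1677, 0.1429]
contact_force: [-0.1, -0.3, 0.0]
tool_pos: [0.5412, 0.168, 0.1417]
contact_force: [-0.6, -0.1, -0.6]
tool_pos: [0.5412, 0.168, 0.1406]
contact_force: [0.2, 0.2, -0.1]
tool_pos: [0.5412, 0.168, 0.1396]
contact_force: [-0.5, -0.7, 0.3]
tool_pos: [0.5412, 0.1679, 0.1387]
contact_force: [-0.3, -0.8, 0.2]
tool_pos: [0.5412, 0.1679, 0.1377]
contact_force: [-1.2, -0.1, -0.2]
```

```bash
for i in 1 2 ; do python3 -m creep '[{"dx":0,"dy":0.001,"dz":0,"rx":0,"ry":0,"rz":0,"gripper":0},{"dx":0,"dy":0.001,"dz":0,"rx":0,"ry":0,"rz":0,"gripper":0}]' | egrep 'pos|force'; done
python3 - <<'E'
from h import *; delta(.5665,.1815,.136)
from cell import read_camera
p,d=read_camera('side');cv2.imwrite('pics/s3.png',cv2.resize(p[130:260,220:380,::-1],None,fx=4,fy=4))
E
```

```text
tool_pos: [0.5411, 0.1679, 0.1369]
contact_force: [-2.0, -1.4, 3.6]
tool_pos: [0.5412, 0.1679, 0.1366]
contact_force: [-4.6, -2.0, 8.7]
t 12.0 tcp [0.5412 0.1679 0.1366] F [-4.62 -2.03  8.67] T [-0.258  0.664 -0.015] rot [-1.571 -0.    -1.105] open 0.0008
dx dy dz [-0.0008  0.0006  0.0288]
```

View pics/s3.png

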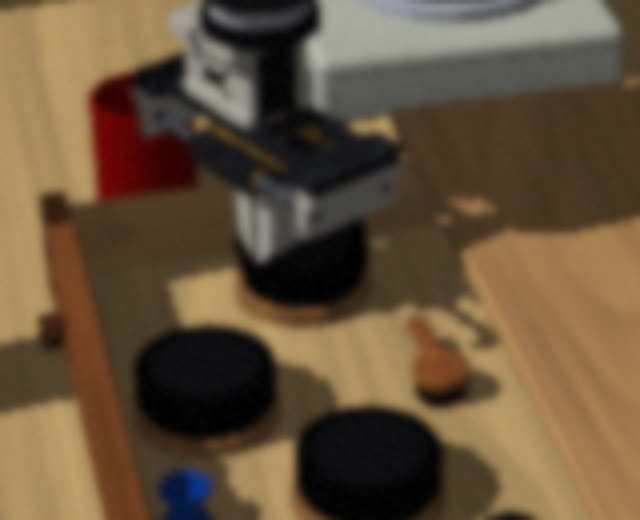

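The fingers rest on lid 1's near side at about (265,250), and the lid looks tilted up away from them. The tips gave about 3 mm below the lid's measured height before the force rose. I'll check the tilt from side depth.

```bash
cat > lid.py <<'E'
from h import *
from cell import read_camera
def chk(n,p,d,c=(.5665,.1815)):
    m=(p.max(2)<45)&(d>0); ys,xs=np.where(m); P=unproj(n,np.c_[xs,ys],d[ys,xs])
    k=(np.hypot(P[:,0]-c[0],P[:,1]-c[1])<.040)&(P[:,2]>.105)&(P[:,2]<.135); Q=P[k]
    for _ in range(4):
        A=np.c_[Q[:,:2]-c,np.ones(len(Q))]; s,*_=np.linalg.lstsq(A,Q[:,2],rcond=None); r=Q[:,2]-A@s; Q=Q[abs(r)<2*r.std()+1e-4]
    print(n,len(Q),'slope',s[:2].round(3),'zc',s[2].round(4),'rms',r.std().round(4))
E
python3 - <<'E'
from lid import *
chk('side',np.load('pics/side0p.npy'),np.load('pics/side0.npy'))
chk('top',np.load('pics/top0p.npy'),np.load('pics/top0.npy'))
p,d=read_camera('side'); chk('side',p,d)
E
```

```text
side 349 slope [0.001 0.005] zc 0.125 rms 0.0017
top 981 slope [-0.002 -0.001] zc 0.123 rms 0.0017
side 157 slope [0.134 0.045] zc 0.1243 rms 0.0018
```

The plane fit gives a tilt of about 0.14 rad, against level at the start, so lid 1 is the loose one. Lift, shift 29 mm to the centre and press.

```bash
python3 -m creep '[{"dx":0,"dy":-0.012,"dz":0,"rx":0,"ry":0,"rz":0,"gripper":0},{"dx":0,"dy":-0.016,"dz":0,"rx":0,"ry":0,"rz":0,"gripper":0},{"dx":-0.001,"dy":-0.016,"dz":0.015,"rx":0,"ry":0,"rz":0,"gripper":0},{"dx":-0.001,"dy":-0.016,"dz":0.029,"rx":0,"ry":0,"rz":0,"gripper":0},{"dx":-0.001,"dy":-0.016,"dz":0.029,"rx":0,"ry":0,"rz":0,"gripper":0},{"dx":-0.001,"dy":-0.004,"dz":0.029,"rx":0,"ry":0,"rz":0,"gripper":0},{"dx":-0.001,"dy":-0.004,"dz":0.029,"rx":0,"ry":0,"rz":0,"gripper":0}]'
for i in 1 2 3 4 5; do python3 -m creep '[{"dx":0,"dy":0.001,"dz":0,"rx":0,"ry":0,"rz":0,"gripper":0},{"dx":0,"dy":0.001,"dz":0,"rx":0,"ry":0,"rz":0,"gripper":0}]' | egrep 'pos|force'; done
```

```text
time: 12.98
tool_pos: [0.5661, 0.1816, 0.1388]
tool_rot: [-1.572, 0.0, -1.105]
contact_force: [0.3, -0.5, 0.3]
opening: 0.0004
tool_pos: [0.5664, 0.1818, 0.1385]
contact_force: [0.0, 0.7, 0.6]
tool_pos: [0.5666, 0.1819, 0.1383]
contact_force: [-2.1, -0.6, 5.1]
tool_pos: [0.5666, 0.1818, 0.1379]
contact_force: [-3.2, -1.7, 8.1]
tool_pos: [0.5667, 0.1819, 0.137]
contact_force: [-3.7, -1.6, 9.8]
tool_pos: [0.5666, 0.1819, 0.1361]
contact_force: [-3.9, -1.0, 10.3]
```

```bash
for i in 1 2 3 4; do python3 -m creep '[{"dx":0,"dy":0.001,"dz":0,"rx":0,"ry":0,"rz":0,"gripper":0},{"dx":0,"dy":0.001,"dz":0,"rx":0,"ry":0,"rz":0,"gripper":0}]' | egrep 'pos|force'; done
```

```text
tool_pos: [0.5666, 0.1819, 0.1351]
contact_force: [-3.2, -1.6, 10.0]
tool_pos: [0.5667, 0.1819, 0.1346]
contact_force: [-5.8, -1.8, 13.9]
tool_pos: [0.5667, 0.1819, 0.1345]
contact_force: [-8.7, -1.8, 19.0]
tool_pos: [0.5667, 0.1819, 0.1344]
contact_force: [-8.9, -1.3, 24.4]
```

It stopped solid at 0.1345, 4.4 mm below first contact. I'll ease off a little, hold, then check.

```bash
python3 -m creep '[{"dx":0,"dy":-0.002,"dz":0,"rx":0,"ry":0,"rz":0,"gripper":0},{"dx":0,"dy":-0.002,"dz":0,"rx":0,"ry":0,"rz":0,"gripper":0},{"dx":0,"dy":-0.002,"dz":0,"rx":0,"ry":0,"rz":0,"gripper":0},{"dx":0,"dy":-0.002,"dz":0,"rx":0,"ry":0,"rz":0,"gripper":0}]'
python3 - <<'E'
from lid import *
p,d=read_camera('side'); chk('side',p,d)
cv2.imwrite('pics/s4.png',cv2.resize(p[130:300,220:380,::-1],None,fx=3.5,fy=3.5))
p,d=read_camera('top'); chk('top',p,d)
cv2.imwrite('pics/t4.png',cv2.resize(p[180:320,190:440,::-1],None,fx=3,fy=3))
E
```

```text
time: 15.72
tool_pos: [0.5667, 0.1819, 0.1345]
tool_rot: [-1.57, -0.001, -1.105]
contact_force: [-5.0, -0.8, 12.9]
opening: 0.0004
side 242 slope [ 0.003 -0.006] zc 0.1199 rms 0.0016
top 87 slope [ 0.017 -0.007] zc 0.1178 rms 0.0016
```

View pics/s4.png

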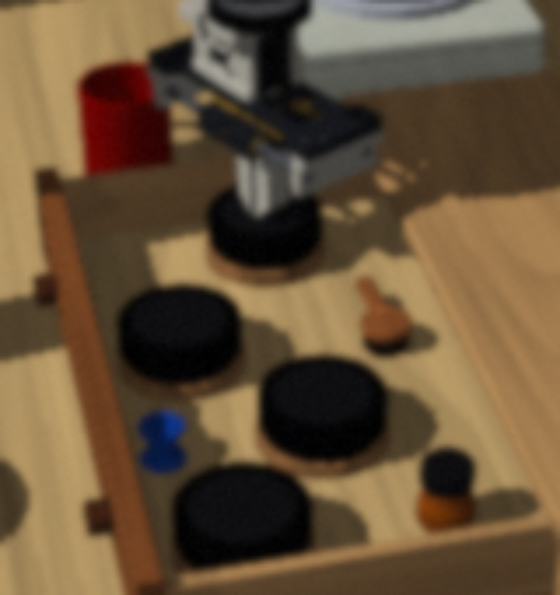

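View pics/t4.png

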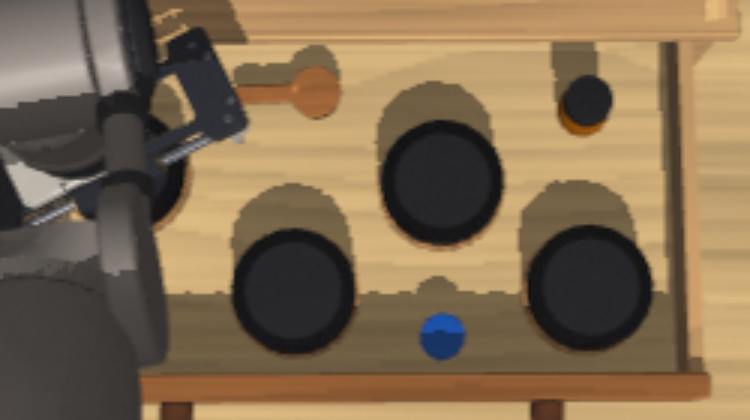

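Lid 1 is level and about 5 mm lower, with the fingertips on its centre (about (265,205) in the side view). The other lids, dauber, bobbin and jar sit where they were, and the press is steady at about 13 N.

```bash
python3 -c "
from cell import robot,status
s=status.observe();print(s['tool_pos'],s['contact_force'])
print(robot.hand_in())"
```

```text
[0.56663437 0.18184878 0.13447626] [-4.40920785 -1.86575665 14.0698359 ]
the job is handed in; nothing more can be done
None
```

The loose lid was the far-left one (about x 0.566, y 0.181). It is now pressed home and level, and I handed the job in with the closed fingertips still pressing on its centre.

- **Finding it:** I pressed near the rim of the other three lids first. Each stopped solid, moving about 0.2 mm while the force rose to between 8 and 11 N. The far-left lid gave about 3 mm, and side-camera depth showed it tipped about 0.14 rad.
- **Seating it:** Pressing the centre moved it down at about 10 N, then it stopped solid after 4.4 mm. The force peaked at 24 N, and I eased it to about 13–14 N for the hand-in.
- **Last checks:** Side-camera depth put the lid about 5 mm lower than at the start, with a slope under 0.01. The top view read 0.017–0.018 from only a few visible points, so it is less reliable but still within the 0.03 limit. By eye, the other lids, dauber, bobbin and jar had not moved. The mug looked in place in the side view, and I did not check the brush in the last pictures.
- **Differences:** My rim presses on the solid lids, and the last one on the loose lid (about 9 N), were above the 1–5 N suggested. The first move call was refused for missing keys, with no motion.

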